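Clip a rinsed lens into its sprung holder and hang it in the drying box

TASK

Put the rinsed lens away to dry without touching it: take the sprung holder by its orange handle out of the black parking block and push it straight down over the lens standing in the white stand until its rollers snap past the lens's widest point and the lens sits fully home against the top roller. Lift the lens out in the holder, hang the holder by its hook on the dark steel bar in the drying box, letting it down onto the bar rather than dropping it (its hook is off-centre, so it will swing a little as you let go), and then close the clear hood fully. Do not force the lens, and leave the other things on the bench where they are.

Things in the scene. Friction and masses are not known exactly. Their poses are not given: they have to be found in the camera images.
- holder: lens holder: upright steel frame, three white grooved rollers, orange handle; 86 x 16 x 141 mm, 0.15 kg. Origin: where the centre of a fully seated lens lies. x: across the frame in the lens plane, to the hook's open side; y: thickness, along the lens's axis; z: up. It starts standing on its two lower rollers in the parking block, origin 31 mm above the bench. Lowest point is z = -21 mm
- handle (a point): where to grasp the orange handle, pinching along the holder's y: 104 mm above the holder's origin. The handle is 26 x 12 x 34 mm (x, y, z), z = +86 to +120 mm, on the line x = y = 0; at the start its top is 151 mm above the bench
- holder_mouth (a point): midway between the two lower rollers, 13 mm below the holder's origin. Rollers: axles along y, rims 16 mm across, 15 mm long, groove 9 mm across and 8 mm wide, 14 mm wide at its mouth. The free gap between the grooves is 50 mm; the lens must spread it to 62 mm. A third, fixed roller above is the stop: it meets the lens's top edge, 31 mm above the holder's origin
- spring_arm_front (a joint): outward angle of the sprung arm on the holder's -x side: 0 free, about 0.10 at the lens's widest point, 0.03 to 0.06 with the lens home. Spreading both arms takes a downward push of 6 to 10 N, starting with the holder's origin about 33 mm above the lens's centre; past the widest point (13 mm above) the arms help to draw the holder home and keep the lens clipped in
- spring_arm_rear (a joint): the same for the sprung arm on the holder's +x side
- hook (a point): where the bar's centre rests in the holder's hook: x = +8, z = +75 mm from the holder's origin. Stem at x = 0; the hook arches over to x = +8 and its free end comes down at x = +14 to +19 to z = +65 mm. The frame below (86 mm wide, top z = +50 mm) must pass beside the bar; the bar (6 mm) then enters sideways from +x through the 15 mm gap, z = +50 to +65 mm, until it is under the arch (12 mm wide)
- lens: clear round uncut lens, 62 mm across, 6 mm thick, 0.04 kg. Origin: centre of one face. z: the lens's axis, level while it stands on edge in the stand
- lens_centre (a point): centre of the lens; 41 mm above the bench while it stands in the stand
- lens_stand: white lens stand fixed to the bench, base 94 x 50 x 8 mm; two cheeks 34 mm wide (x) and 34 mm high keep the lens upright with 1.2 mm play either side. Origin: underside centre, below the lens; x along the lens's plane, y along its axis
- parking_block: black parking block fixed to the bench, 112 x 38 x 36 mm, slot along x, 18 mm wide, 26 mm deep. Origin: underside centre. The holder stands in it, axes along the block's; lift it 40 mm to clear the block
- drying_box: white drying box fixed to the bench, open top, clear front wall, clear hood hinged on its right; 188 x 154 mm, walls 123 mm high. Origin: on the bench below the bar's middle; -x front, +y left. Inside free from x = -106 (front) to +68 mm and y = -70 to +70 mm, floor at z = 9 mm. Let the holder down in front of the bar, its x axis along the box's x, then move it back and down
- drying_bar: dark steel bar across the drying box, 6 mm thick, 140 mm long between the side walls, along its own y (the box's y). Origin: its middle, 120 mm above the bench. Hang the holder near the middle. Let go, it turns about 10 to 17 degrees round the bar (its weight is off the hook's centre, to the stem's side) and hangs still
- hood (a joint): angle of the clear hood about its hinge along the box's right (-y) edge: 0 shut, 1.75 rad at its stop, leaning away to the right; it starts open. A damped hinge: about 1 N at the tab swings it. Below about 0.8 rad the hood sinks shut by its own weight in about 2 s; above about 1.3 rad it leans back open
- hood_tab (a point): middle of the hood's blue tab, 64 mm wide, 6 mm thick, sticking out 29 mm from the middle of the hood's free edge; it points to the box's left (+y) when shut and upward when open. When shut it lies 164 mm from the hinge line and 22 mm above it
- hood_hinge (a point): middle of the hood's hinge line: 75 mm to -y and 19 mm to -x of the bar's middle, 125 mm above the bench; the line runs along the box's x. The hood is 186 mm long along it, 150 mm wide, 62 mm high
- hooded_instrument: tall instrument under a grey dust cover at the left of the bench, 160 x 190 mm, 455 mm tall; it never moves. The arm starts beside it and must rise over it to reach the work. Origin: underside centre
- job_tray: yellow job tray, 151 x 190 x 30 mm, with a spare lens and a blue lens block in it; leave it alone. Origin: underside centre
- spray: lens spray bottle, 42 mm across, 140 mm tall, standing; leave it alone. Origin: underside centre
- bench_pliers: chrome pliers lying near the front edge, 43 x 150 x 11 mm; leave them alone. Origin: underside centre
- blue_screwdriver: small screwdriver with a blue cap, lying, 109 mm long; leave it alone. Origin: underside centre
- roll_of_pads: roll of white blocking pads, 62 mm across, 26 mm tall; leave it alone. Origin: underside centre
There are look-alikes about, which are no part of the job. What is shaped like the holder but purple is not meant.

How it is judged:
On the way, in this order (a step that is already met when the one before it is completed fails the run):
1. the lens is clipped fully home in the holder (within 3 mm of its seat, square in the grooves) (x of lens_centre in the frame of holder between -0.003 and 0.003 m and y of lens_centre in the frame of holder between -0.003 and 0.003 m and z of lens_centre in the frame of holder between -0.003 and 0.003 m and angle between the y axis of holder and the z axis of lens, either way round below 0.15 rad), for 0.2 s.
2. the lens, clipped home in the holder, is lifted clear of its stand (all of step 1 and z of lens_centre in the frame of lens_stand above 0.085 m), for 0.1 s.
3. the holder hangs by its hook on the bar in the drying box, let go, with the lens home in it (all of step 1 and x of hook in the frame of drying_bar between -0.012 and 0.012 m and y of hook in the frame of drying_bar between -0.05 and 0.05 m and z of hook in the frame of drying_bar between -0.008 and 0.01 m and contact force between holder and drying_bar above 0.3 N and contact force between the fingers and holder below 0.05 N and angle between holder's own z axis and vertical below 0.45 rad), for 0.3 s.
At the end, for the whole second after the job is handed in: lens home in the holder (3 mm, 0.15 rad); holder let go, still (0.05 m/s), hanging on the bar: hook point within 12 mm across and -8 to +10 mm in height of the bar centre, within 50 mm of its middle, tilt under 0.45 rad; hood shut within 0.05 rad (all of step 3 and value of joint hood below 0.05 rad and linear speed of holder below 0.05 m/s); the robot touches nothing.
It fails at once if the gripper or arm touches the lens (contact force between any of the fingers, the arm and lens above 0.3 N).
It fails at once if the lens is forced down into its stand with more than 40 N (contact force between lens and lens_stand above 40 N).
It fails at once if the holder is dropped (falls faster than 0.45 m/s while not held) (linear speed of holder above 0.45 m/s and contact force between the fingers and holder below 0.02 N).
It fails at once if another thing on the bench is moved more than 30 mm (distance of any of job_tray, spray, bench_pliers, blue_screwdriver, roll_of_pads from where it was at the start of the episode above 0.03 m).
It also fails if it takes over 64 s, if anything falls off the work surface, if the arm or the gripper's body presses on something with over 40 N, if the wrist force passes 120 N, or if a joint passes its speed limit or range.

ROBOT

A 6-joint arm with a two-finger parallel gripper is mounted at the origin on a cart in front of the work surface, level with it; the furniture and walls round the work are solid. World frame = base frame: x ahead of the robot, y to its left, z up, the work surface at z = 0. Lengths are in m, angles in rad, forces in N, time in s.
With the tool pointing down it reaches from about 0.25 to 0.775 m from the base axis. Payload 4 kg.
Tool frame: the origin (TCP) lies midway between the tips of the shut fingers; the grasp point (between the pads) lies 19 mm behind it (robot.tcp_to_grasp is the z of the grasp point in the tool frame, in m); z points along the fingers, y is the line along which they close (so a half turn about z gives the same grasp; the last joint's range is limited). The gripper opens to 94 mm and grips with 3 to 60 N. Pads are 16 mm wide; open, the fingers measure 119 mm over their backs; the gripper's body (75 mm by 177 mm) begins 78 mm behind the grasp point.
Start: joints at [-1.348, 0.087, 1.371, -0, 1.684, -0.103], TCP at [0.176, -0.521, 0.206] pointing down, gripper open.
Joint ranges: [-3.1, 3.1], [-0.76, 2.03], [0.27, 2.55], [-1.08, 4.22], [0.17, 2.65], [-2.57, 2.57]. Speed limits (rad/s): [2.79, 2.79, 3.14, 3.14, 3.14, 3.14].

INTERFACE

Orientations are given as [roll, pitch, yaw] about the fixed x, y, z axes, in that order (R = Rz(yaw) Ry(pitch) Rx(roll)).
In Python, from bench import robot gives the robot as it stands. The module is installed in compiled form; this text tells all that it offers.
- The arm moves only by the tool move_arm, never from a script. Its argument "motion" is one flat list of numbers, 7 for each row, row after row: the turn, a rotation vector about the tool's x, y, z in units of 45 degrees (1.0 is 45 degrees), then the shift along the tool's x, y, z in units of 100 mm (1.0 is 100 mm), then the opening, from 0 (shut) to 1 (fully open). A call has 1 to 12 rows; each row shifts and turns the commanded pose from where the row before left it, along the tool's axes as they then stand; what a row does not reach is not made up. A row lasts 1/12 s, in which the tool goes at most 41.7 mm and 7.16 degrees, less where a joint would pass 70% of its speed; a pose out of reach is approached as far as the arm can. A call with a number of a shift or a turn outside -1 to 1 is refused whole. A call with a gripper value outside its range is refused whole. The fingers move at their own pace and stop on an object; the grip force is fixed at half the most. Time passes only in rows, so rows that do not move let the fingers close. It gives the time, the measured TCP pose, the force, the opening and the grip force at its end, in the units of the state.
- robot.get_obs(): the state, without advancing time (a new reading comes with each control period).
- robot.snapshot(name): name is "scene" or "top" or "wrist"; returns the picture (420x560x3 uint8, red, green, blue); there is no depth.
- robot.get_calibration(name): a dict with "fx", "fy", "cx", "cy" (pixels), "R" (3x3) and "t" (3): a world point X has camera coordinates R X + t. Camera axes: x right, y down, z forward; pixel columns grow to the right and rows downward; lengths in m; the calibration is good to about 2 mm. A picture is of the moment at which its call begins: read the wrist's pose just before it. get_calibration takes no time and is no camera call; for the wrist camera it gives the pose at the moment of the call.
- robot.close_job(): hands the job in; it is judged then, once.
The state is a dict: "time": time; "joint_positions": joint angles; "qvel": joint speeds; "joint_torque": joint torques, N m; "tool_pos": TCP position; "ee_rot": TCP orientation; "wrist_force": force on the tool from outside, world axes, zero at the start; "wrist_torque": the same for the moment, N m; "width": finger opening in m; "finger_force": force on a finger pad.
Only numpy, scipy, OpenCV 4.12 (cv2) and the standard library are available. Lean on these libraries where they do the work, as an engineer would, in place of code of your own. Each camera call takes 0.05 s, during which the arm holds its last target. There are 200 camera calls.

## Working session

There is one attempt and no reset: what is moved stays moved. The work goes in short steps, Python scripts to look and compute and a tool call to move; the robot and the scene stay as the last step left them, time stands still between calls to the robot, and variables do not carry over. Pictures are saved under pics/ and viewed, at most 10 in all, crops included, and the job is handed in when it is done.

Besides the shell and the picture viewer there is one more tool, called as a command line: name --argument value ..., lists and objects as JSON in quotes. move_arm: Moves the arm, as the interface text tells. Shifts and turns lie within -1 to 1; 1 stands for 100 mm of shift or 45 degrees of turn. Its arguments: {"type":"object","properties":{"motion":{"type":"array","items":{"type":"number"}}},"required":["motion"]}

```bash
mkdir -p pics; python3 - <<'E'
from bench import robot
import cv2,numpy as np
o=robot.get_obs()
for k,v in o.items(): print(k,np.round(v,4))
print(robot.tcp_to_grasp)
for n in ("scene","top"):
    im=robot.snapshot(n); cv2.imwrite(f"pics/{n}0.png",im[:,:,::-1])
    c=robot.get_calibration(n); R=np.array(c["R"]);t=np.array(c["t"])
    print(n,c["fx"],c["cx"],c["cy"],"cam at",-R.T@t,"fwd",R[2])
E
```

```text
time 0.0
joint_positions [-1.3481  0.0879  1.3722 -0.      1.6836 -0.1031]
qvel [-0.0011  0.0014 -0.0001 -0.0005  0.0007  0.0006]
joint_torque [-2.10000e-03 -3.40184e+01 -3.02425e+01  7.17000e-02  3.30000e-02
 -2.00000e-04]
tool_pos [ 0.1759 -0.5205  0.2043]
ee_rot [-3.1394e+00 -2.0000e-04  3.2580e-01]
wrist_force [-0.1036 -0.5304  0.0655]
wrist_torque [ 0.0048  0.0368 -0.0402]
finger_force 0.0
width 0.094
-0.0188
scene 522.8551267544233 276.52989041597 203.54462135518938 cam at [-0.41075707  0.74001353  1.39468647] fwd [ 0.54477398 -0.38795932 -0.74344393]
top 531.9872508175433 271.45955278521893 212.1746650172321 cam at [-0.1340804   0.13366867  1.72931204] fwd [ 0.37770077 -0.05270898 -0.92442625]
```

View pics/scene0.png

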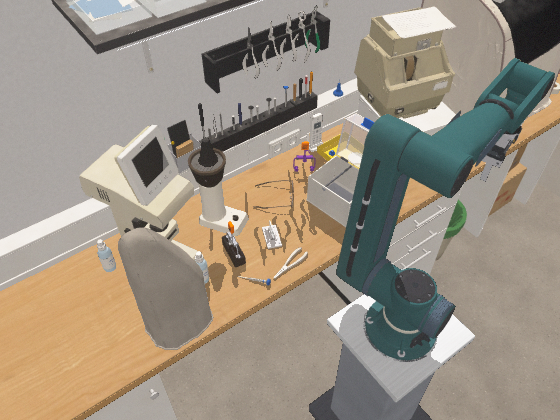

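View pics/top0.png

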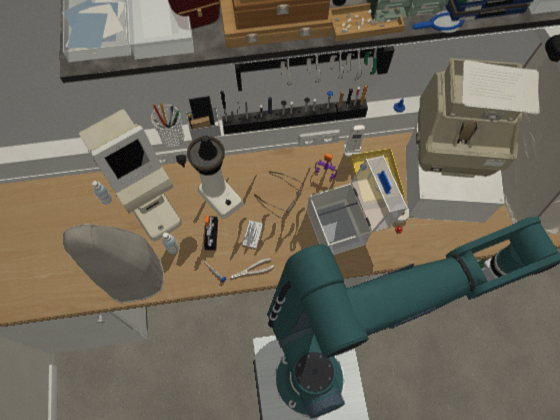

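The scene view shows the orange-handled holder in the black block at about (232,240), the lens stand at (271,237), the box at (345,195) and the purple decoy at (304,157). In the top view they are at (210,230), (252,235), (340,217) and (325,165). Next I'll measure them.

```bash
cat > h.py <<'E'
import cv2,numpy as np
def cal(c): return np.array([[c["fx"],0,c["cx"]],[0,c["fy"],c["cy"]],[0,0,1.]]),np.array(c["R"]),np.array(c["t"])
def ray(c,uv):
    K,R,t=cal(c); d=R.T@np.linalg.solve(K,[uv[0],uv[1],1.]); return -R.T@t,d/np.linalg.norm(d)
def plane(c,uv,z):
    o,d=ray(c,uv); return o+d*(z-o[2])/d[2]
def tri(obs):
    A=np.zeros((3,3));b=np.zeros(3);rs=[ray(c,u) for c,u in obs]
    for o,d in rs: P=np.eye(3)-np.outer(d,d);A+=P;b+=P@o
    X=np.linalg.solve(A,b); return X,max(np.linalg.norm((np.eye(3)-np.outer(d,d))@(X-o)) for o,d in rs)
def proj(c,X):
    K,R,t=cal(c); p=K@(R@np.array(X)+t); return p[:2]/p[2]
def blobs(m,amin=8):
    n,l,s,ce=cv2.connectedComponentsWithStats(m.astype(np.uint8))
    return [(ce[i],s[i]) for i in range(1,n) if s[i][4]>=amin]
E
python3 - <<'E'
from h import *
from bench import robot
C={n:robot.get_calibration(n) for n in("scene","top")}
I={n:cv2.imread(f"pics/{n}0.png") for n in C}
roi={"scene":(180,190,330,310),"top":(180,190,300,290)}
for n in C:
    h=cv2.cvtColor(I[n],cv2.COLOR_BGR2HSV).astype(int)
    x0,y0,x1,y1=roi[n]; w=np.zeros(h.shape[:2],bool); w[y0:y1,x0:x1]=1
    om=(h[...,0]>3)&(h[...,0]<14)&(h[...,1]>190)&(h[...,2]>150)&w
    bk=(h[...,2]<50)&w
    for nm,m in(("or",om),("black",bk)):
        for ce,s in blobs(m,8): print(n,nm,ce.round(1),s)
    for nm,z in(("block",.036),("stand",.0)):
        print(nm,[plane(C[n],u,z).round(3) for u in ([(232,250),(271,237)] if n=="scene" else [(210,233),(252,235)])])
a=I["scene"][140:300,205:395];b=I["top"][150:290,190:410]
cv2.imwrite("pics/crop.png",np.vstack([cv2.resize(a[:, :190],(356,300),interpolation=cv2.INTER_CUBIC),cv2.resize(b,(471,300),interpolation=cv2.INTER_CUBIC)[:, :356]]) if 0 else np.hstack([cv2.resize(a,(356,300),interpolation=cv2.INTER_CUBIC),cv2.resize(b,(440,300),interpolation=cv2.INTER_CUBIC)]))
E
```

```text
scene or [231.5 228.9] [229 225   5   8  22]
scene black [328.1 281.4] [327 279   3   6   8]
block [array([0.505, 0.266, 0.036]), array([0.475, 0.133, 0.036])]
stand [array([0.529, 0.253, 0.   ]), array([ 0.498,  0.116, -0.   ])]
top or [206.5 218.8] [205 216   4   7  24]
top black [227.8 202.2] [226 201   4   4  11]
top black [211.3 236.1] [204 217  14  33 223]
top black [287.7 279.2] [276 260  24  30 364]
block [array([0.512, 0.254, 0.036]), array([0.484, 0.114, 0.036])]
stand [array([0.526, 0.257, 0.   ]), array([0.498, 0.114, 0.   ])]
```

View pics/crop.png

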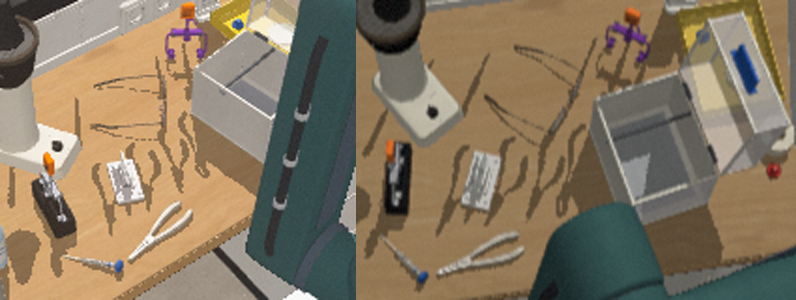

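The crop confirms the upright orange-handled holder in the block, with the lens stand to its right, the box beyond it, and the open hood with its blue tab on the right. I'll raise the arm and bring the wrist camera over the work.

move_arm --motion '[0, 0, 0.138, 0, 0, -0.4, 1, 0, 0, 0.138, 0, 0, -0.4, 1, 0, 0, 0.138, 0, 0, -0.4, 1, 0, 0, 0, 0, 0, -0.4, 1, 0, 0, 0, 0, 0, -0.4, 1, 0, 0, 0, 0.25, -0.3, -0.1, 1, 0, 0, 0, 0.25, -0.3, 0, 1, 0, 0, 0, 0.25, -0.3, 0, 1, 0, 0, 0, 0.25, -0.3, 0, 1, 0, 0, 0, 0.25, -0.3, 0, 1, 0, 0, 0, 0.25, -0.3, 0, 1, 0, 0, 0, 0.25, -0.3, 0, 1]'

```text
time: 1.1
tool_pos: [0.3516, -0.3093, 0.4151]
ee_rot: [-3.141, 0.0, 0.0]
wrist_force: [0.8, -0.7, -0.3]
width: 0.0941
finger_force: 0.0
```

move_arm --motion '[0, 0, 0, 0.1, -0.4, 0, 1, 0, 0, 0, 0.1, -0.4, 0, 1, 0, 0, 0, 0, -0.4, 0, 1, 0, 0, 0, 0, -0.4, 0, 1, 0, 0, 0, 0, -0.4, 0, 1, 0, 0, 0, 0, -0.4, 0, 1, 0, 0, 0, 0, -0.4, 0, 1, 0, 0, 0, 0, -0.4, 0, 1, 0, 0, 0, 0, -0.4, 0, 1, 0, 0, 0, 0, -0.4, 0, 1, 0, 0, 0, 0, 0, 0, 1, 0, 0, 0, 0, 0, 0, 1]'

```text
time: 2.1
tool_pos: [0.3702, 0.0909, 0.415]
ee_rot: [3.141, 0.001, 0.007]
wrist_force: [0.5, -0.3, 0.3]
width: 0.0937
finger_force: 0.0
```

```bash
python3 - <<'E'
from h import *
from bench import robot
C={n:robot.get_calibration(n) for n in("scene","top")}
print(tri([(C["scene"],(231.5,228.9)),(C["top"],(206.5,218.8))]))
o=robot.get_obs();print(o["time"],o["tool_pos"],o["ee_rot"])
c=robot.get_calibration("wrist");im=robot.snapshot("wrist")
np.save("w1.npy",c,allow_pickle=True)
K,R,t=cal(c);print(-R.T@t,R[2],R[0],K[0,0])
cv2.imwrite("pics/w1.png",im[:,:,::-1])
E
```

```text
(array([0.52787058, 0.25216046, 0.11500293]), np.float64(0.005029808335612021))
2.1 [0.37016068 0.09090598 0.4149957 ] [3.14114064e+00 1.02577373e-03 6.59648017e-03]
[0.45350269 0.09144539 0.59387941] [-0.28730833 -0.00271356 -0.95783431] [ 7.02265790e-03 -9.99975077e-01  7.26451791e-04] 370.2713886622821
```

View pics/w1.png

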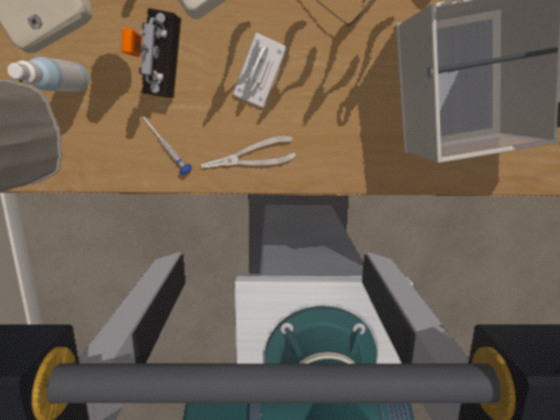

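The wrist view looks back toward the gripper. It shows the block at (160,53), the orange handle at (130,41), the stand at (261,70) and the bar running (432,70) to (560,50). I'll move forward for two better views.

move_arm --motion '[0, 0, 0, 0.4, 0, 0, 1, 0, 0, 0, 0.4, 0, 0, 1, 0, 0, 0, 0.4, 0, 0, 1, 0, 0, 0, 0.4, 0, 0, 1, 0, 0, 0, 0, 0, 0, 1, 0, 0, 0, 0, 0, 0, 1]'

```text
time: 2.65
tool_pos: [0.533, 0.0862, 0.4108]
ee_rot: [3.141, 0.009, -0.004]
wrist_force: [-0.1, -0.1, -0.6]
width: 0.0941
finger_force: 0.0
```

```bash
cat > snap.py <<'E'
import sys
from h import *
from bench import robot
o=robot.get_obs();c=robot.get_calibration("wrist");im=robot.snapshot("wrist")
n=sys.argv[1];np.save(n+".npy",c,allow_pickle=True);cv2.imwrite(f"pics/{n}.png",im[:,:,::-1])
print(o["time"],o["tool_pos"].round(4),np.round(o["ee_rot"],3))
E
python3 snap.py a1
```

```text
2.65 [0.533  0.0862 0.4108] [ 3.141  0.009 -0.004]
```

move_arm --motion '[0, 0, 0, 0, -0.4, 0, 1, 0, 0, 0, 0, -0.4, 0, 1, 0, 0, 0, 0, -0.4, 0, 1, 0, 0, 0, 0, 0, 0, 1, 0, 0, 0, 0, 0, 0, 1]'

```text
time: 3.12
tool_pos: [0.5289, 0.2095, 0.4175]
ee_rot: [-3.141, -0.003, 0.003]
wrist_force: [-0.4, -0.0, 0.5]
width: 0.0941
finger_force: 0.0
```

```bash
python3 snap.py a2; python3 - <<'E'
import cv2,numpy as np
a=cv2.imread("pics/a1.png")[:300];b=cv2.imread("pics/a2.png")[:300]
cv2.imwrite("pics/a12.png",np.vstack([a,b]))
E
```

```text
3.1167 [0.5289 0.2095 0.4175] [-3.141e+00 -3.000e-03  3.000e-03]
```

View pics/a12.png

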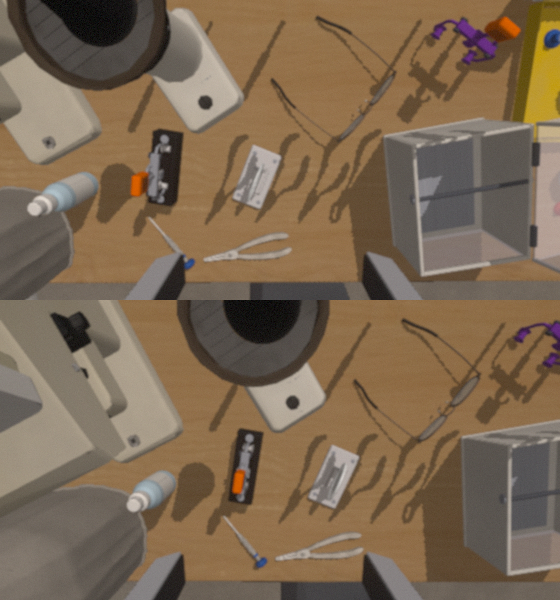

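In a1 (top) the handle is at (137,184), the block at (163,167), the stand at (257,176) and the bar runs (412,197) to (530,180). In a2 (bottom) the handle is at (238,182), the block at (246,166) and the stand at (333,176). The microscope head is near the camera, so I'll grasp with yaw π. Next I'll zoom in.

```bash
python3 - <<'E'
from h import *
L=lambda n:np.load(n+".npy",allow_pickle=True).item()
C={n:L(n) for n in("a1","a2")}
I={n:cv2.imread(f"pics/{n}.png") for n in C}
ro={"a1":(125,120,200,215),"a2":(220,120,280,215)}
oc={}
for n in C:
    h=cv2.cvtColor(I[n],cv2.COLOR_BGR2HSV).astype(int);x0,y0,x1,y1=ro[n]
    w=np.zeros(h.shape[:2],bool);w[y0:y1,x0:x1]=1
    om=(h[...,0]<14)&(h[...,1]>200)&(h[...,2]>120)&w
    b=max(blobs(om),key=lambda q:q[1][4]);oc[n]=b[0];print(n,"orange",b[0].round(1),b[1])
    br=(h[...,2]<60)&w
    cn=max(cv2.findContours(br.astype(np.uint8),0,2)[0],key=cv2.contourArea)
    box=cv2.boxPoints(cv2.minAreaRect(cn));print("block",[plane(C[n],p,.036)[:2].round(4).tolist() for p in box])
print(tri([(C[n],oc[n]) for n in C]))
s=lambda n,x,y,w,h,f:cv2.resize(I[n][y:y+h,x:x+w],None,fx=f,fy=f,interpolation=cv2.INTER_CUBIC)
a=s("a2",200,120,170,100,4.5);b=np.hstack([s("a1",215,130,80,90,3),s("a1",375,110,170,90,3)])
b=cv2.copyMakeBorder(b,0,10,0,max(0,765-b.shape[1]),cv2.BORDER_CONSTANT)[:150*1,:765] if 0 else b
cv2.imwrite("pics/z2.png",a[:,:]);cv2.imwrite("pics/z1.png",b)
E
```

```text
a1 orange [137.  183.5] [131 172  17  24 229]
block [[0.4649, 0.2807], [0.5768, 0.2596], [0.5732, 0.219], [0.4608, 0.2376]]
a2 orange [237.8 181.4] [232 170  12  24 174]
block [[0.4676, 0.2815], [0.5766, 0.2613], [0.5713, 0.2266], [0.4617, 0.2449]]
(array([0.51927142, 0.25358452, 0.14202142]), np.float64(0.0001975848020466033))
```

View pics/z2.png

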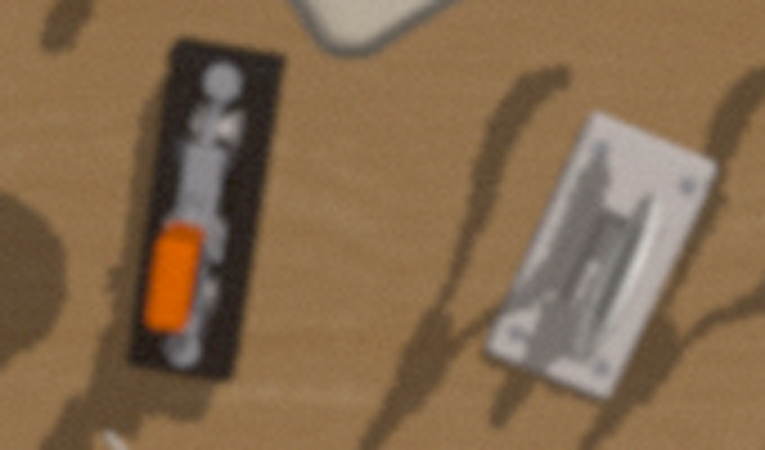

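The a2 zoom shows the block rectangle (180,40) to (235,380), with its long axis at about -10° yaw. The stand's corners are (594,112), (717,162), (610,397) and (487,352). Next I need the hook's direction and the bar.

```bash
python3 - <<'E'
from h import *
L=lambda n:np.load(n+".npy",allow_pickle=True).item()
C={n:L(n) for n in("a1","a2")}
I={n:cv2.imread(f"pics/{n}.png") for n in C}
P=[np.array(q)/4.5+[200,120] for q in((594,112),(717,162),(610,397),(487,352))]
W=[plane(C["a2"],p,.008) for p in P];print("stand",np.round(W,4)[:,:2].tolist(),np.mean(W,0).round(4))
print([round(float(np.linalg.norm(W[i][:2]-W[(i+1)%4][:2])),4) for i in range(4)])
for i,j in((3,0),(2,1)): d=W[j]-W[i];print("yaw",np.degrees(np.arctan2(d[1],d[0])))
y=-.183
for s in(1,-1):
    ex=s*np.array([np.cos(y),np.sin(y),0])
    for n in C:print(s,n,"hook arch/end/stem",[proj(C[n],np.array([.5187,.2528,.031+z])+ex*x).round(0).tolist() for x,z in((.008,.081),(.0165,.066),(0,.06),(0,.05))])
s=lambda n,x,y,w,h,f:cv2.resize(I[n][y:y+h,x:x+w],None,fx=f,fy=f,interpolation=cv2.INTER_CUBIC)
top=np.hstack([s("a1",125,120,70,95,3.5)]+[s("a1",380,110,150,95,3.5)])[:332]
bot=np.hstack([s("a2",455,115,105,80,3.2),s("a2",225,140,45,45,5.68)])
cv2.imwrite("pics/z3.png",np.vstack([cv2.copyMakeBorder(q,0,0,0,790-q.shape[1],0) for q in (top,bot)]))
E
```

```text
stand [[0.5505, 0.1171], [0.5333, 0.0729], [0.4472, 0.1062], [0.4641, 0.1519]] [0.4988 0.112  0.008 ]
[0.0474, 0.0923, 0.0486, 0.0932]
yaw -21.913733373674425
yaw -21.16153809348774
1 a1 hook arch/end/stem [[146.0, 173.0], [150.0, 165.0], [151.0, 176.0], [153.0, 175.0]]
1 a2 hook arch/end/stem [[241.0, 171.0], [243.0, 163.0], [242.0, 174.0], [242.0, 173.0]]
-1 a1 hook arch/end/stem [[145.0, 185.0], [148.0, 189.0], [151.0, 176.0], [153.0, 175.0]]
-1 a2 hook arch/end/stem [[240.0, 183.0], [239.0, 187.0], [242.0, 174.0], [242.0, 173.0]]
```

View pics/z3.png

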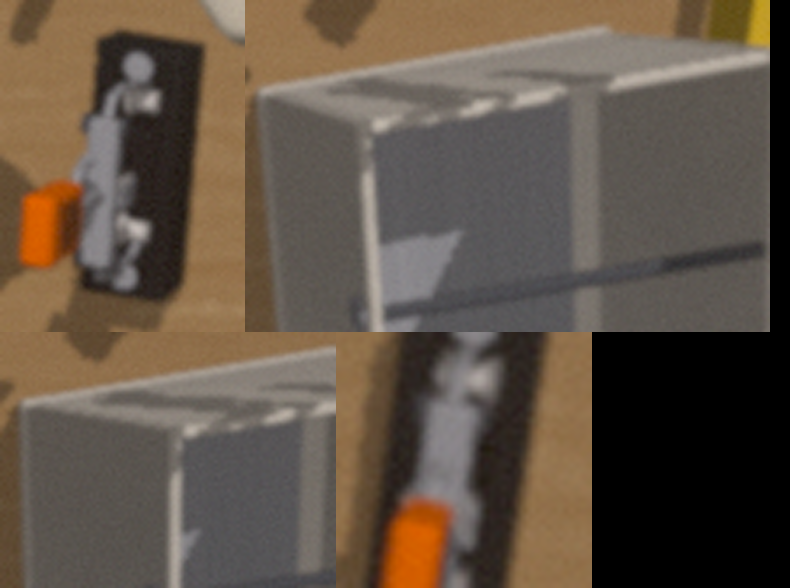

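The z3 picture shows a small grey arc poking out on the far side of the handle at zoom (80,165), which is a1 (148,167). That matches the hook opening toward world +x, so the holder's yaw is -10.5°. I'll turn the tool to yaw ≈169.5°, putting the camera on the robot's side.

move_arm --motion '[0, 0, -0.157, 0, 0, 0, 1, 0, 0, -0.157, 0, 0, 0, 1, 0, 0, -0.157, 0, 0, 0, 1, 0, 0, -0.157, 0, 0, 0, 1, 0, 0, -0.157, 0, 0, 0, 1, 0, 0, -0.157, 0, 0, 0, 1, 0, 0, -0.157, 0, 0, 0, 1, 0, 0, -0.157, 0, 0, 0, 1, 0, 0, -0.157, 0, 0, 0, 1, 0, 0, -0.157, 0, 0, 0, 1, 0, 0, -0.157, 0, 0, 0, 1, 0, 0, -0.157, 0, 0, 0, 1]'

```text
time: 4.17
tool_pos: [0.53, 0.2065, 0.4173]
ee_rot: [3.139, -0.0, 1.483]
wrist_force: [-0.5, -0.1, -0.6]
width: 0.0943
finger_force: 0.0
```

move_arm --motion '[0, 0, -0.157, 0, 0, 0, 1, 0, 0, -0.157, 0, 0, 0, 1, 0, 0, -0.157, 0, 0, 0, 1, 0, 0, -0.157, 0, 0, 0, 1, 0, 0, -0.157, 0, 0, 0, 1, 0, 0, -0.157, 0, 0, 0, 1, 0, 0, -0.157, 0, 0, 0, 1, 0, 0, -0.157, 0, 0, 0, 1, 0, 0, -0.157, 0, 0, 0, 1, 0, 0, -0.157, 0, 0, 0, 1, 0, 0, -0.157, 0, 0, 0, 1, 0, 0, -0.157, 0, 0, 0, 1]'

```text
time: 5.17
tool_pos: [0.53, 0.2065, 0.4173]
ee_rot: [3.141, 0.003, 2.963]
wrist_force: [0.1, 0.3, 0.1]
width: 0.0941
finger_force: 0.0
```

```bash
cat > bar.py <<'E'
from h import *
L=lambda n:np.load(n+".npy",allow_pickle=True).item()
def barline(n,guess,cols,hw=7):
    # darkest row near the guessed line, fitted
    im=cv2.cvtColor(cv2.imread(f"pics/{n}.png"),cv2.COLOR_BGR2GRAY).astype(float)
    (x0,y0),(x1,y1)=guess;p=[]
    for u in cols:
        v0=int(round(y0+(u-x0)*(y1-y0)/(x1-x0)));s=im[v0-hw:v0+hw+1,u];s=np.convolve(s,np.ones(3)/3,'same');s[[0,-1]]=255
        p.append((u,v0-hw+int(s.argmin())))
    p=np.array(p,float);k=np.polyfit(*p.T,1);r=p[:,1]-np.polyval(k,p[:,0]);g=abs(r)<1.5
    k=np.polyfit(*p[g].T,1);return k,g.mean()
E
python3 - <<'E'
from bar import *
from bench import robot
o=robot.get_obs();print(o["tool_pos"],o["ee_rot"],o["joint_positions"].round(2))
k1,g1=barline("a1",((418.6,198.6),(528.6,180.9)),range(424,524))
kw,gw=barline("w1",((432,70),(556,50)),range(445,550));print(k1,g1,kw,gw)
pl=[]
for n,k,u in(("a1",k1,(424,524)),("w1",kw,(445,550))):
    c=L(n);o_,d0=ray(c,(u[0],np.polyval(k,u[0])));_,d1=ray(c,(u[1],np.polyval(k,u[1])));N=np.cross(d0,d1);N/=np.linalg.norm(N);pl.append((N,N@o_))
D=np.cross(pl[0][0],pl[1][0]);D/=np.linalg.norm(D)
for y in(-.07,-.14,-.2):
    A=np.array([pl[0][0],pl[1][0],[0,1,0]]);print("bar at y",y,np.linalg.solve(A,[pl[0][1],pl[1][1],y]).round(4))
c=L("a1")
for u in(418.6,528.6): print("end",plane(c,(u,np.polyval(k1,u)),.12).round(4))
z=lambda x,y:((x-245)/3.5+380,y/3.5+110)
for q in((368,125),(262,95),(605,30)): print("corner z.123",plane(c,z(*q),.123).round(4))
E
```

```text
[0.53004087 0.20653842 0.41729948] [3.14097710e+00 2.66641633e-03 2.96262717e+00] [ 0.27  0.19  0.83 -0.    2.12 -1.12]
[-1.79696606e-01  2.75564285e+02] 0.99 [ -0.18588016 153.05862879] 1.0
bar at y -0.07 [ 0.4837 -0.07    0.1191]
bar at y -0.14 [ 0.4967 -0.14    0.1191]
bar at y -0.2 [ 0.5078 -0.2     0.119 ]
end [ 0.4905 -0.1049  0.12  ]
end [ 0.5163 -0.2441  0.12  ]
corner z.123 [ 0.5619 -0.0915  0.123 ]
corner z.123 [ 0.5726 -0.0528  0.123 ]
corner z.123 [ 0.5944 -0.1707  0.123 ]
```

The bar is at height 0.119 and 141 mm long, with its middle at (0.503,-0.1745), which makes the box yaw +10.5°. All of this agrees with the text. Next I'll hover over the handle.

move_arm --motion '[0, 0, 0, 0.032, 0.073, 0.38, 0.5, 0, 0, 0, 0.032, 0.073, 0.38, 0.5, 0, 0, 0, 0.032, 0.073, 0.38, 0.5, 0, 0, 0, 0.032, 0.073, 0.38, 0.5, 0, 0, 0, 0.032, 0.073, 0.38, 0.5, 0, 0, 0, 0.032, 0.073, 0.38, 0.5, 0, 0, 0, 0, 0, 0, 0.5, 0, 0, 0, 0, 0, 0, 0.5]'

```text
time: 5.83
tool_pos: [0.5181, 0.2534, 0.1862]
ee_rot: [-3.139, -0.004, 2.958]
wrist_force: [1.1, 0.2, 1.0]
width: 0.0478
finger_force: 0.0
```

```bash
python3 snap.py b1; python3 - <<'E'
from h import *
c=np.load("b1.npy",allow_pickle=True).item()
h=cv2.cvtColor(cv2.imread("pics/b1.png"),cv2.COLOR_BGR2HSV).astype(int)
om=(h[...,0]<14)&(h[...,1]>200)&(h[...,2]>120)
for ce,s in blobs(om,30): print(ce,s)
from bench import robot
for X in((.5187,.2528,.151),(.5187,.2528,.117)): print(proj(c,X))
E
```

```text
5.8333 [0.5181 0.2534 0.1862] [-3.139 -0.004  2.958]
[274.51842752 241.77395577] [265 223  19  40 407]
[273.00205282 246.26320856]
[273.19686314 228.68610583]
```

View pics/b1.png

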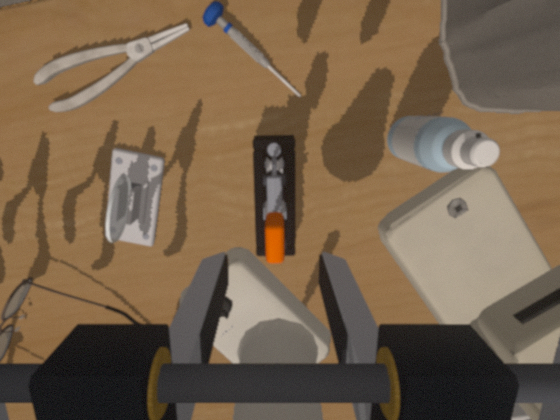

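The orange handle (274,242) is centred between the open fingers, with the lens edge visible at (118,205) on the stand. I'll descend and close.

move_arm --motion '[0, 0, 0, 0, 0, 0.25, 0.5, 0, 0, 0, 0, 0, 0.25, 0.5, 0, 0, 0, 0, 0, 0.17, 0.5, 0, 0, 0, 0, 0, 0, 0.5, 0, 0, 0, 0, 0, 0, 0, 0, 0, 0, 0, 0, 0, 0, 0, 0, 0, 0, 0, 0, 0, 0, 0, 0, 0, 0, 0, 0, 0, 0, 0, 0, 0, 0, 0]'

```text
time: 6.63
tool_pos: [0.5204, 0.2559, 0.1221]
ee_rot: [3.14, 0.002, 2.96]
wrist_force: [-0.6, -0.0, 0.9]
width: 0.0174
finger_force: 0.0
```

```bash
python3 - <<'E'
from bench import robot
o=robot.get_obs();print(o["tool_pos"],o["ee_rot"],o["width"],o["finger_force"],o["wrist_force"])
E
```

```text
[0.52044138 0.25592302 0.12214006] [3.14030090e+00 2.47171835e-03 2.95999781e+00] 0.017402100628558737 0.048340579960495234 [-0.6287758  -0.04470718  0.87287615]
```

move_arm --motion '[0, 0, 0, 0, 0, 0, 0, 0, 0, 0, 0, 0, 0, 0, 0, 0, 0, 0, 0, 0, 0, 0, 0, 0, 0, 0, 0, 0]'

```text
time: 6.97
tool_pos: [0.52, 0.2554, 0.1213]
ee_rot: [-3.141, 0.001, 2.96]
wrist_force: [-0.2, -2.6, 4.5]
width: 0.0116
finger_force: 29.9
```

move_arm --motion '[0, 0, 0, 0, 0, -0.1, 0, 0, 0, 0, 0, 0, -0.2, 0, 0, 0, 0, 0, 0, -0.2, 0, 0, 0, 0, 0, 0, -0.2, 0, 0, 0, 0, 0, 0, -0.1, 0, 0, 0, 0, 0, 0, 0, 0, 0, 0, 0, 0, 0, 0, 0]'

```text
time: 7.55
tool_pos: [0.5195, 0.2559, 0.2002]
ee_rot: [3.141, -0.0, 2.96]
wrist_force: [1.1, 0.4, -2.2]
width: 0.0118
finger_force: 30.0
```

```bash
python3 snap.py c1; python3 - <<'E'
from bench import robot
o=robot.get_obs();print(o["tool_pos"],o["ee_rot"],o["width"],o["finger_force"],o["wrist_force"])
E
```

```text
7.55 [0.5195 0.2559 0.2002] [ 3.141 -0.     2.96 ]
[0.5190003  0.25566712 0.19903721] [-3.14067174e+00 -2.03310943e-03  2.96016808e+00] 0.011746972621695682 29.970145225524902 [ 0.19680798 -0.15389126 -1.41500779]
```

View pics/c1.png

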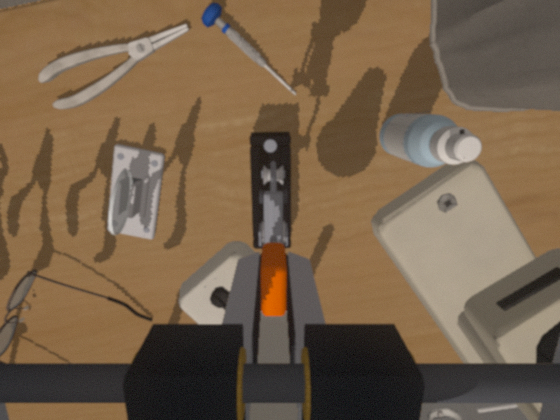

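The holder is gripped by the orange handle (273,285) and lifted clear, with a weight of about 1.5 N. I'll move it above the stand and align it.

move_arm --motion '[0, 0, 0, 0, 0, -0.3, 0, 0, 0, 0, -0.009, -0.24, 0, 0, 0, 0, 0, -0.009, -0.24, 0, 0, 0, 0, 0, -0.009, -0.24, 0, 0, 0, 0, 0, -0.009, -0.24, 0, 0, 0, 0, 0, -0.01, -0.24, 0, 0, 0, 0, 0, -0.01, -0.25, 0, 0, 0, 0, 0.123, 0, 0, 0, 0, 0, 0, 0.124, 0, 0, 0, 0, 0, 0, 0, 0, 0, 0, 0, 0, 0, 0, 0, 0, 0, 0, 0]'

```text
invalid input
```

```bash
python3 snap.py d1; python3 - <<'E'
from h import *
a=cv2.imread("pics/d1.png");cv2.imwrite("pics/d1z.png",cv2.resize(a[60:360,180:400],None,fx=2,fy=2,interpolation=cv2.INTER_CUBIC))
E
```

```text
7.6 [0.519  0.2557 0.199 ] [-3.141e+00 -2.000e-03  2.960e+00]
```

View pics/d1z.png

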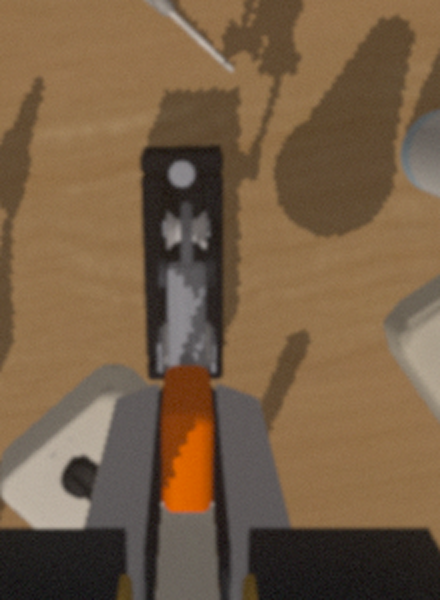

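The move was refused because a row was one number short, so this picture shows the unchanged grasp over the block, handle at zoom (187,440). That was my tenth picture, so from here I work by numbers only.

move_arm --motion '[0, 0, 0, 0, 0, -0.3, 0, 0, 0, 0, -0.009, -0.24, 0, 0, 0, 0, 0, -0.009, -0.24, 0, 0, 0, 0, 0, -0.009, -0.24, 0, 0, 0, 0, 0, -0.009, -0.24, 0, 0, 0, 0, 0, -0.01, -0.24, 0, 0, 0, 0, 0, -0.01, -0.25, 0, 0, 0, 0, 0.123, 0, 0, 0, 0, 0, 0, 0.124, 0, 0, 0, 0, 0, 0, 0, 0, 0, 0, 0, 0, 0, 0, 0, 0, 0, 0]'

```text
time: 8.57
tool_pos: [0.4983, 0.1119, 0.229]
ee_rot: [-3.14, -0.002, 2.768]
wrist_force: [0.6, -0.3, -2.0]
width: 0.0118
finger_force: 30.0
```

```bash
python3 snap.py e1; cat > stand.py <<'E'
from h import *
import sys
# white-grey stand in a picture: largest bright, unsaturated contour near the expected place
def stand(n,X=(.4988,.112,.01)):
    c=np.load(n+".npy",allow_pickle=True).item();im=cv2.imread(f"pics/{n}.png");h=cv2.cvtColor(im,cv2.COLOR_BGR2HSV).astype(int)
    u=proj(c,X);m=((h[...,1]<60)&(h[...,2]>90)).astype(np.uint8)
    w=np.zeros_like(m);cv2.circle(w,tuple(int(q) for q in u),int(.062*c["fx"]/(cal(c)[1]@X+cal(c)[2])[2]),1,-1);m&=w
    m=cv2.morphologyEx(m,cv2.MORPH_CLOSE,np.ones((9,9)))
    cn=max(cv2.findContours(m,0,2)[0],key=cv2.contourArea);r=cv2.minAreaRect(cn)
    W=np.array([plane(c,p,.008)[:2] for p in cv2.boxPoints(r)])
    e=[W[(i+1)%4]-W[i] for i in range(4)];l=[np.linalg.norm(q) for q in e];k=int(np.argmax(l));d=e[k]*np.sign(e[k][0])
    print(n,u.round(0),"size",np.round(l[:2],4),"centre",W.mean(0).round(4),"yaw",np.degrees(np.arctan2(d[1],d[0])).round(1))
for n in sys.argv[1:]: stand(n)
E
python3 stand.py a1 a2 b1 c1 e1
```

```text
8.5667 [0.4983 0.1119 0.229 ] [-3.140e+00 -2.000e-03  2.768e+00]
a1 [257. 178.] size [0.0945 0.0503] centre [0.4989 0.1126] yaw -21.7
a2 [334. 178.] size [0.095  0.0505] centre [0.4992 0.1127] yaw -21.3
b1 [130. 200.] size [0.098  0.0504] centre [0.4988 0.1146] yaw -23.2
c1 [132. 195.] size [0.0968 0.0503] centre [0.4977 0.1143] yaw -21.6
e1 [274. 184.] size [0.05   0.1121] centre [0.5072 0.1105] yaw -22.3
```

The views agree: the stand centre is at about (0.4988, 0.1138), yaw -21.5°, size 95 x 50 mm, which matches the text. I'll shift 2 mm and go down to just above spreading.

move_arm --motion '[0, 0, 0, 0, 0.02, 0, 0, 0, 0, 0, 0, 0, 0.15, 0, 0, 0, 0, 0, 0, 0.2, 0, 0, 0, 0, 0, 0, 0.15, 0, 0, 0, 0, 0, 0, 0.06, 0, 0, 0, 0, 0, 0, 0, 0, 0, 0, 0, 0, 0, 0, 0]'

```text
time: 9.2
tool_pos: [0.4997, 0.1142, 0.1746]
ee_rot: [-3.141, -0.0, 2.767]
wrist_force: [-0.0, 1.0, -0.3]
width: 0.012
finger_force: 30.0
```

move_arm --motion '[0, 0, 0, 0, 0, 0.04, 0, 0, 0, 0, 0, 0, 0.04, 0, 0, 0, 0, 0, 0, 0.04, 0, 0, 0, 0, 0, 0, 0, 0]'

```text
time: 9.53
tool_pos: [0.4998, 0.1139, 0.1622]
ee_rot: [-3.142, 0.0, 2.766]
wrist_force: [0.5, -0.2, -1.7]
width: 0.012
finger_force: 30.0
```

move_arm --motion '[0, 0, 0, 0, 0, 0.04, 0, 0, 0, 0, 0, 0, 0.04, 0, 0, 0, 0, 0, 0, 0, 0]'

```text
time: 9.78
tool_pos: [0.5007, 0.1139, 0.1564]
ee_rot: [3.14, 0.003, 2.766]
wrist_force: [0.3, -0.5, 4.8]
width: 0.0116
finger_force: 30.0
```

move_arm --motion '[0, 0, 0, 0, 0, 0.04, 0, 0, 0, 0, 0, 0, 0.03, 0, 0, 0, 0, 0, 0, 0, 0]'

```text
time: 10.03
tool_pos: [0.5005, 0.1139, 0.1485]
ee_rot: [3.141, 0.003, 2.766]
wrist_force: [1.3, 0.1, 0.6]
width: 0.012
finger_force: 30.0
```

move_arm --motion '[0, 0, 0, 0, 0, 0.04, 0, 0, 0, 0, 0, 0, 0.04, 0, 0, 0, 0, 0, 0, 0, 0]'

```text
time: 10.28
tool_pos: [0.5, 0.1139, 0.1395]
ee_rot: [3.141, 0.001, 2.766]
wrist_force: [0.6, -0.6, 0.6]
width: 0.0118
finger_force: 30.0
```

move_arm --motion '[0, 0, 0, 0, 0, 0.03, 0, 0, 0, 0, 0, 0, 0.03, 0, 0, 0, 0, 0, 0, 0, 0]'

```text
time: 10.53
tool_pos: [0.4987, 0.1139, 0.1318]
ee_rot: [-3.14, -0.003, 2.766]
wrist_force: [0.6, 1.0, -2.9]
width: 0.0116
finger_force: 30.0
```

move_arm --motion '[0, 0, 0, 0, 0, 0.02, 0, 0, 0, 0, 0, 0, 0, 0]'

```text
time: 10.7
tool_pos: [0.4991, 0.1139, 0.1308]
ee_rot: [-3.141, -0.001, 2.766]
wrist_force: [-1.0, -0.4, 0.4]
width: 0.0119
finger_force: 30.0
```

move_arm --motion '[0, 0, 0, 0, 0, 0.01, 0, 0, 0, 0, 0, 0, 0, 0]'

```text
time: 10.87
tool_pos: [0.4995, 0.1138, 0.1305]
ee_rot: [-3.141, -0.0, 2.766]
wrist_force: [0.4, -0.7, 1.2]
width: 0.0117
finger_force: 30.0
```

move_arm --motion '[0, 0, 0, 0, 0, 0.01, 0, 0, 0, 0, 0, 0, 0, 0, 0, 0, 0, 0, 0, 0, 0]'

```text
time: 11.12
tool_pos: [0.4998, 0.1138, 0.1299]
ee_rot: [3.142, 0.001, 2.766]
wrist_force: [-0.5, -1.2, 3.1]
width: 0.0115
finger_force: 30.0
```

move_arm --motion '[0, 0, 0, 0, 0, 0.01, 0, 0, 0, 0, 0, 0, 0, 0, 0, 0, 0, 0, 0, 0, 0]'

```text
time: 11.37
tool_pos: [0.5002, 0.1137, 0.1293]
ee_rot: [3.141, 0.002, 2.766]
wrist_force: [-0.7, -1.5, 5.0]
width: 0.0119
finger_force: 30.0
```

The lens is seated: force rises on pressing against the stop. Now I'll lift it and check that it came along.

move_arm --motion '[0, 0, 0, 0, 0, -0.03, 0, 0, 0, 0, 0, 0, -0.06, 0, 0, 0, 0, 0, 0, -0.1, 0, 0, 0, 0, 0, 0, -0.15, 0, 0, 0, 0, 0, 0, -0.2, 0, 0, 0, 0, 0, 0, -0.2, 0, 0, 0, 0, 0, 0, -0.2, 0, 0, 0, 0, 0, 0, -0.2, 0, 0, 0, 0, 0, 0, -0.1, 0, 0, 0, 0, 0, 0, 0, 0, 0, 0, 0, 0, 0, 0, 0]'

```text
time: 12.28
tool_pos: [0.4997, 0.114, 0.2524]
ee_rot: [3.141, 0.0, 2.766]
wrist_force: [-0.0, 0.2, -2.4]
width: 0.0119
finger_force: 30.0
```

```bash
python3 snap.py f1; python3 - <<'E'
from h import *
from bench import robot
F=[]
for i in range(8):
    o=robot.get_obs();F.append(o["wrist_force"]); robot.snapshot("top") if i<3 else None
print(np.mean(F[:4],0),np.round(F[:4],2).tolist())
# was the lens taken? compare the stand region in top and scene views before / after
im={}
for n in("scene","top"):
    im=robot.snapshot(n)[:,:,::-1];cv2.imwrite(f"pics/{n}1.png",im)
E
```

```text
12.2833 [0.4997 0.114  0.2524] [3.141 0.    2.766]
[-0.10010219  0.06533541 -1.62578978] [[0.62, -0.76, -2.02], [-0.62, 0.91, -2.14], [-0.39, 0.96, -1.24], [-0.01, -0.85, -1.11]]
```

```bash
python3 - <<'E'
from h import *
from bench import robot
F=[]
for i in range(24): F.append(robot.get_obs()["wrist_force"]);robot.snapshot("top")
print(np.mean(F,0),np.std(F,0)/24**.5,robot.get_obs()["time"])
# picture difference in the held holder's frame: project lens rim (r=31) at TCP-90 mm
for n,tz in(("e1",np.array([.4983,.1119,.229])),("f1",np.array([.4997,.114,.2524]))):
    c=np.load(n+".npy",allow_pickle=True).item();a=np.radians(-21.4);ex=np.array([np.cos(a),np.sin(a),0])
    im=cv2.imread(f"pics/{n}.png");o=tz-[0,0,.0903]
    P=[proj(c,o+.0305*(np.cos(t)*ex+np.sin(t)*np.array([0,0,1]))) for t in np.linspace(np.pi/2,3*np.pi/2,13)]
    print(n,[(int(p[0]),int(p[1]),im[int(p[1]),int(p[0])-1:int(p[0])+2].mean((0)).astype(int).tolist()) for p in P])
E
```

```text
[-0.0697705  -0.13695256 -1.96978035] [0.11645059 0.10041065 0.11407616] 13.7833
e1 [(273, 231, [94, 93, 97]), (273, 220, [122, 120, 124]), (273, 208, [109, 105, 109]), (273, 198, [95, 93, 97]), (273, 189, [94, 93, 97]), (273, 182, [93, 93, 95]), (273, 179, [94, 93, 96]), (273, 178, [92, 91, 95]), (273, 180, [90, 91, 94]), (273, 185, [92, 91, 95]), (273, 191, [91, 89, 93]), (273, 199, [96, 94, 99]), (273, 208, [109, 105, 109])]
f1 [(273, 231, [101, 98, 104]), (273, 220, [114, 112, 115]), (273, 208, [115, 114, 118]), (273, 197, [95, 93, 97]), (273, 188, [94, 93, 96]), (273, 182, [92, 91, 94]), (273, 178, [92, 91, 96]), (273, 178, [92, 91, 96]), (273, 180, [93, 92, 96]), (273, 184, [91, 91, 93]), (273, 191, [90, 89, 92]), (273, 198, [95, 95, 98]), (273, 207, [113, 111, 114])]
```

The mean weight is 1.97 ± 0.11 N against 1.86 expected with the lens, so the lens is in the holder. I'll carry it to in front of the bar.

move_arm --motion '[0, 0, -0.142, 0, 0, -0.04, 0, 0, 0, -0.142, 0, 0, -0.04, 0, 0, 0, -0.142, 0, 0, -0.04, 0, 0, 0, -0.142, 0, 0, -0.04, 0, 0, 0, -0.143, 0, 0, -0.04, 0]'

```text
time: 14.2
tool_pos: [0.4996, 0.1139, 0.2727]
ee_rot: [-3.142, 0.0, -2.953]
wrist_force: [-0.7, -0.0, -1.5]
width: 0.0118
finger_force: 30.0
```

move_arm --motion '[0, 0, 0, 0.05, -0.14, 0, 0, 0, 0, 0, 0.1, -0.26, 0, 0, 0, 0, 0, 0.13, -0.33, 0, 0, 0, 0, 0, 0.13, -0.33, 0, 0, 0, 0, 0, 0.13, -0.33, 0, 0, 0, 0, 0, 0.13, -0.33, 0, 0, 0, 0, 0, 0.13, -0.33, 0, 0, 0, 0, 0, 0.11, -0.28, 0, 0, 0, 0, 0, 0.08, -0.2, 0, 0, 0, 0, 0, 0.04, -0.11, 0, 0, 0, 0, 0, 0, 0, 0, 0]'

```text
time: 15.12
tool_pos: [0.446, -0.1662, 0.2723]
ee_rot: [-3.141, -0.0, -2.962]
wrist_force: [-0.2, 0.1, -2.2]
width: 0.0119
finger_force: 30.0
```

```bash
python3 snap.py g1; python3 - <<'E'
from bar import *
c=L("g1")
for s in(-.07,-.04,0,.04,.07): print(s,proj(c,np.array([.5034,-.1745,.12])+s*np.array([-.182,.983,0])).round(0))
E
```

```text
15.1167 [ 0.446  -0.1662  0.2723] [-3.141 -0.    -2.962]
-0.07 [182. 254.]
-0.04 [213. 254.]
0 [254. 254.]
0.04 [296. 254.]
0.07 [327. 254.]
```

```bash
python3 - <<'E'
from bar import *
g=cv2.cvtColor(cv2.imread("pics/g1.png"),cv2.COLOR_BGR2GRAY)
for u in(186,196,206,216,226,322): print(u,g[242:268,u].tolist())
E
```

```text
186 [94, 93, 93, 91, 94, 92, 93, 88, 83, 78, 62, 54, 57, 59, 58, 67, 84, 88, 90, 92, 92, 92, 92, 91, 93, 92]
196 [91, 88, 90, 89, 89, 86, 91, 86, 89, 76, 59, 52, 56, 62, 52, 64, 79, 91, 89, 88, 91, 90, 87, 88, 88, 86]
206 [110, 110, 110, 111, 107, 107, 107, 107, 102, 92, 71, 57, 54, 55, 54, 66, 88, 99, 100, 99, 100, 99, 98, 98, 99, 95]
216 [95, 90, 97, 92, 91, 93, 96, 98, 94, 86, 68, 58, 53, 51, 52, 62, 80, 97, 98, 100, 104, 110, 113, 115, 115, 116]
226 [87, 89, 90, 90, 88, 86, 88, 88, 87, 78, 62, 56, 62, 72, 74, 78, 79, 87, 87, 89, 97, 112, 112, 113, 119, 118]
322 [92, 88, 89, 88, 91, 91, 89, 95, 91, 89, 78, 63, 61, 66, 67, 76, 92, 111, 117, 120, 121, 123, 122, 121, 120, 119]
```

The bar is measured at row 254.5 against 254 predicted, level in the picture, so position and yaw are confirmed. I'll lower the holder in front of the bar.

move_arm --motion '[0, 0, 0, 0, 0, 0.1, 0, 0, 0, 0, 0, 0, 0.2, 0, 0, 0, 0, 0, 0, 0.2, 0, 0, 0, 0, 0, 0, 0.2, 0, 0, 0, 0, 0, 0, 0.1, 0, 0, 0, 0, 0, 0, 0, 0]'

```text
time: 15.67
tool_pos: [0.445, -0.1622, 0.189]
ee_rot: [3.137, -0.005, -2.956]
wrist_force: [-0.0, -0.2, -1.7]
width: 0.0119
finger_force: 30.0
```

move_arm --motion '[0, 0, 0, 0, 0, 0.1, 0, 0, 0, 0, 0, 0, 0.15, 0, 0, 0, 0, 0, 0, 0.12, 0, 0, 0, 0, 0, 0, 0.04, 0, 0, 0, 0, 0, 0, 0, 0, 0, 0, 0, 0, 0, 0, 0]'

```text
time: 16.17
tool_pos: [0.4466, -0.1644, 0.1519]
ee_rot: [-3.141, 0.001, -2.959]
wrist_force: [-0.5, -0.2, -1.3]
width: 0.0119
finger_force: 30.0
```

```bash
python3 snap.py g2; python3 - <<'E'
from bar import *
from bench import robot
c=L("g2")
for s in(-.06,-.05,.0):
    u=proj(c,np.array([.5034,-.1745,.12])+s*np.array([-.182,.983,0]));print(s,u.round(1))
    g=cv2.cvtColor(cv2.imread("pics/g2.png"),cv2.COLOR_BGR2GRAY);print(int(u[1])-16,g[int(u[1])-16:int(u[1])+17,int(u[0])].tolist())
P=[robot.get_obs()["tool_pos"]]
for i in range(5): robot.snapshot("top");P.append(robot.get_obs()["tool_pos"])
m=np.mean(P,0);print(m);d=m[:2]-[.5034,-.1745];print("box x,y",d@[.983,.182],d@[-.182,.983])
E
```

```text
16.1667 [ 0.4466 -0.1644  0.1519] [-3.141e+00  1.000e-03 -2.959e+00]
-0.06 [150.3 324.3]
308 [97, 93, 96, 96, 98, 95, 96, 96, 94, 94, 100, 90, 74, 56, 54, 54, 54, 55, 55, 51, 44, 42, 46, 43, 35, 37, 37, 32, 37, 30, 36, 38, 32]
-0.05 [165.6 324.3]
308 [94, 95, 94, 92, 91, 96, 92, 96, 90, 93, 91, 86, 71, 54, 50, 44, 40, 33, 33, 33, 32, 38, 32, 32, 35, 30, 26, 35, 30, 29, 28, 33, 28]
0.0 [242.3 324.4]
308 [96, 100, 99, 98, 101, 98, 102, 100, 99, 96, 96, 100, 97, 95, 96, 88, 74, 58, 60, 54, 50, 49, 54, 56, 50, 53, 48, 49, 48, 47, 46, 44, 47]
[ 0.44687658 -0.16468478  0.15240297]
box x,y -0.05377614795834857 0.019935623981779973
```

move_arm --motion '[0, 0, 0, -0.05, 0, 0, 0, 0, 0, 0, -0.1, 0, 0, 0, 0, 0, 0, -0.1, 0, 0, 0, 0, 0, 0, -0.06, 0, 0, 0, 0, 0, 0, 0, 0, 0, 0]'

```text
time: 16.88
tool_pos: [0.4784, -0.1584, 0.1512]
ee_rot: [3.141, 0.0, -2.957]
wrist_force: [0.6, -0.7, -1.2]
width: 0.0118
finger_force: 30.0
```

move_arm --motion '[0, 0, 0, -0.06, 0, 0, 0, 0, 0, 0, -0.06, 0, 0, 0, 0, 0, 0, -0.03, 0, 0, 0, 0, 0, 0, 0, 0, 0, 0, 0, 0, 0, 0, 0, 0, 0]'

```text
time: 17.3
tool_pos: [0.4916, -0.156, 0.1514]
ee_rot: [3.142, -0.0, -2.959]
wrist_force: [-0.2, -0.0, -1.1]
width: 0.0119
finger_force: 30.0
```

```bash
cat > pos.py <<'E'
from h import *
from bench import robot
P=[];F=[]
for i in range(6): o=robot.get_obs();P.append(o["tool_pos"]);F.append(o["wrist_force"]);robot.snapshot("top")
m=np.mean(P,0);d=m[:2]-[.5034,-.1745];print(o["time"],m,"box",d@[.983,.182],d@[-.182,.983],"F",np.mean(F,0).round(2),o["ee_rot"],o["width"])
E
python3 pos.py
```

```text
17.55 [ 0.49146277 -0.15607331  0.15147467] box -0.008380641831012585 0.020286014452069213 F [-0.02  0.02 -2.03] [-3.14142514e+00  1.84216594e-05 -2.95896611e+00] 0.011972814744618705
```

move_arm --motion '[0, 0, 0, -0.005, 0, 0.04, 0, 0, 0, 0, 0, 0, 0.04, 0, 0, 0, 0, 0, 0, 0.04, 0, 0, 0, 0, 0, 0, 0.02, 0, 0, 0, 0, 0, 0, 0, 0, 0, 0, 0, 0, 0, 0, 0]'

```text
time: 18.1
tool_pos: [0.4924, -0.1558, 0.1373]
ee_rot: [3.142, 0.001, -2.959]
wrist_force: [1.9, 0.2, -2.3]
width: 0.0115
finger_force: 30.0
```

```bash
python3 pos.py
```

```text
18.35 [ 0.49231113 -0.15585549  0.13742104] box -0.007507056269655363 0.02034572241678443 F [ 1.77  0.51 -2.6 ] [-3.14158548e+00  3.74860105e-04 -2.95862970e+00] 0.011779375417706003
```

move_arm --motion '[0, 0, 0, 0, 0, 0.015, 0, 0, 0, 0, 0, 0, 0.015, 0, 0, 0, 0, 0, 0, 0, 0]'

```text
time: 18.65
tool_pos: [0.4928, -0.1561, 0.1364]
ee_rot: [-3.14, 0.002, -2.959]
wrist_force: [0.4, 0.5, 4.9]
width: 0.0119
finger_force: 30.0
```

```bash
python3 pos.py
```

```text
18.9 [ 0.49277935 -0.1561377   0.13636569] box -0.007098159362535321 0.019983100288605275 F [0.   1.29 5.46] [-3.14013682e+00  2.36723011e-03 -2.95865500e+00] 0.011818181281114065
```

move_arm --motion '[0, 0, 0, 0, 0, -0.025, 0, 0, 0, 0, -0.015, 0, 0, 0, 0, 0, 0, 0, 0, 0, 0, 0, 0, 0, 0, 0, 0, 0]'

```text
time: 19.28
tool_pos: [0.4932, -0.1558, 0.1366]
ee_rot: [-3.142, -0.001, -2.959]
wrist_force: [0.6, -0.8, -0.7]
width: 0.0116
finger_force: 30.0
```

```bash
python3 pos.py
```

```text
19.5333 [ 0.49325765 -0.15580089  0.13661248] box -0.006566694948796352 0.02022713749608306 F [ 0.29 -0.31 -0.71] [ 3.14155075e+00 -8.32898979e-04 -2.95888110e+00] 0.012116461570272952
```

move_arm --motion '[0, 0, 0, 0, 0, 0.02, 0, 0, 0, 0, 0, 0, 0, 0, 0, 0, 0, 0, 0, 0, 0]'

```text
time: 19.83
tool_pos: [0.4937, -0.1558, 0.1361]
ee_rot: [-3.141, 0.001, -2.959]
wrist_force: [-1.4, -0.4, 3.9]
width: 0.0116
finger_force: 30.0
```

```bash
python3 pos.py
```

```text
20.0833 [ 0.49378449 -0.15581857  0.13597586] box -0.0060520255361404636 0.020113864291889078 F [-1.69  0.02  5.31] [-3.14081649e+00  8.88579997e-04 -2.95870012e+00] 0.012003691105240867
```

move_arm --motion '[0, 0, 0, 0.005, 0, -0.012, 0, 0, 0, 0, 0, 0, 0, 0, 0, 0, 0, 0, 0, 0, 0.13, 0, 0, 0, 0, 0, 0, 0.15, 0, 0, 0, 0, 0, 0, 0.18, 0, 0, 0, 0, 0, 0, 0.22, 0, 0, 0, 0, 0, 0, 0.28, 0, 0, 0, 0, 0, 0, 0.35, 0, 0, 0, 0, 0, 0, 0.4, 0, 0, 0, 0, 0, 0, 0.4]'

```text
time: 20.97
tool_pos: [0.493, -0.1557, 0.1361]
ee_rot: [3.142, -0.0, -2.959]
wrist_force: [-0.1, -0.2, -0.1]
width: 0.0375
finger_force: 0.0
```

```bash
python3 pos.py; python3 snap.py h1; python3 - <<'E'
from h import *
c=np.load("h1.npy",allow_pickle=True).item()
h=cv2.cvtColor(cv2.imread("pics/h1.png"),cv2.COLOR_BGR2HSV).astype(int)
om=(h[...,0]<14)&(h[...,1]>200)&(h[...,2]>100)
for ce,s in blobs(om,30): print(ce,s)
B=np.array([.5034,-.1745,.12])+.0201*np.array([-.182,.983,0]);ex=np.array([.983,.182,0])
for th in(0,10,17,-10,-17):
    a=np.radians(th);r=lambda x,z:B+ex*(x*np.cos(a)+z*np.sin(a))+np.array([0,0,z*np.cos(a)-x*np.sin(a)])
    print(th,proj(c,r(-.008,.045)).round(0),proj(c,r(-.008,.011)).round(0))
E
```

```text
21.2167 [ 0.49306369 -0.15577625  0.1361627 ] box -0.0067528718956562 0.02028665534064169 F [-0.42  0.14  0.23] [-3.14143212e+00  5.93625606e-05 -2.95871004e+00] 0.03742929416320183
21.2667 [ 0.4931 -0.1558  0.1362] [-3.142  0.    -2.959]
[272.51219512 256.30081301] [261 233  24  54 984]
0 [273. 294.] [273. 263.]
10 [273. 311.] [273. 268.]
17 [273. 321.] [273. 271.]
-10 [273. 277.] [273. 259.]
-17 [273. 264.] [273. 256.]
```

The holder hangs: the handle centroid is at row 256, which matches a tilt of about -15°, and the fingers read zero force. I'll back straight up and check the hood tab against the pictures.

move_arm --motion '[0, 0, 0, 0, 0, -0.1, 0.4, 0, 0, 0, 0, 0, -0.2, 0.4, 0, 0, 0, 0, 0, -0.3, 0.4, 0, 0, 0, 0, 0, -0.4, 0, 0, 0, 0, 0, 0, -0.4, 0, 0, 0, 0, 0, 0, -0.4, 0, 0, 0, 0, 0, 0, -0.4, 0, 0, 0, 0, 0, 0, -0.4, 0, 0, 0, 0, 0, 0, 0, 0]'

```text
time: 22.07
tool_pos: [0.4941, -0.1562, 0.4069]
ee_rot: [-3.132, 0.014, -2.959]
wrist_force: [0.3, 0.1, -0.1]
width: 0.0015
finger_force: 0.0
```

```bash
python3 snap.py i1; python3 - <<'E'
from h import *
from bench import robot
M=np.array([.5034,-.1745,0]);ex=np.array([.983,.182,0]);ey=np.array([-.182,.983,0])
def tab(th,r=.164,h=.022,x=-.019):
    return M+x*ex+(-.075+r*np.cos(th)-h*np.sin(th))*ey+np.array([0,0,.125+r*np.sin(th)+h*np.cos(th)])
print(tab(1.75),tab(1.75,.179),tab(1.75,.15))
def blue(n,f,c):
    h=cv2.cvtColor(cv2.imread(f),cv2.COLOR_BGR2HSV).astype(int)
    for ce,s in blobs((h[...,0]>100)&(h[...,0]<125)&(h[...,1]>130)&(h[...,2]>60),12): print(n,ce.round(1),s)
    print(n,"expect tab",proj(c,tab(1.75)).round(1))
    print(n,"handle orange",[(ce.round(0).tolist(),int(s[4])) for ce,s in blobs((h[...,0]<14)&(h[...,1]>190)&(h[...,2]>110),8)])
blue("w","pics/i1.png",np.load("i1.npy",allow_pickle=True).item())
for n in("top","scene"):
    cv2.imwrite(f"pics/{n}2.png",robot.snapshot(n)[:,:,::-1]);blue(n,f"pics/{n}0.png",robot.get_calibration(n));blue(n+"2",f"pics/{n}2.png",robot.get_calibration(n))
c=np.load("i1.npy",allow_pickle=True).item()
B=np.array([.5034,-.1745,.12])+.0201*ey
a=np.radians(-14);print("handle top expected",proj(c,B+ex*(-.008*np.cos(a)+.045*np.sin(a))+np.array([0,0,.045*np.cos(a)])).round(0))
E
```

```text
22.0667 [ 0.4941 -0.1562  0.4069] [-3.132  0.014 -2.959]
[ 0.50763317 -0.30169808  0.28245228] [ 0.50811978 -0.30432632  0.29721207] [ 0.507179   -0.29924506  0.26867648]
w [549.8 109.9] [543 106  15   9  94]
w [105.5 186.4] [  87  145   38   84 2289]
w [ 26.1 361.2] [ 19 360  16   3  37]
w expect tab [101.9 189.1]
w handle orange [([276.0, 167.0], 153), ([233.0, 306.0], 89)]
top [434.9  23.5] [413  12  51  18 252]
top [329.8  92.9] [328  91   5   5  17]
top [399.1 106.2] [394 100  10  11  70]
top [384.4 181.7] [378 171  13  22 139]
top [222.6 278.8] [221 277   4   5  13]
top expect tab [385.  181.4]
top handle orange [([328.0, 156.0], 21), ([207.0, 220.0], 30)]
top2 [434.9  23.6] [413  12  51  18 250]
top2 [329.8  92.9] [328  91   5   5  17]
top2 [399.2 106.3] [395 100  10  12  72]
top2 [384.4 181.7] [378 171  13  22 139]
top2 [222.7 278.7] [221 277   4   4  12]
top2 expect tab [385.  181.4]
top2 handle orange []
scene [337.9  90.7] [334  83   9  13  62]
scene [367.3 122.9] [361 118  13  11  84]
scene [331.6 152.7] [329 151   6   4  18]
scene [268.  281.5] [267 279   3   6  16]
scene expect tab [371.5 124.1]
scene handle orange [([305.0, 146.0], 43), ([231.0, 229.0], 24)]
scene2 [365.3 123.1] [361 117   9  12  48]
scene2 [331.6 152.7] [329 151   6   4  18]
scene2 [267.9 281.4] [267 279   3   6  15]
scene2 expect tab [371.5 124.1]
scene2 handle orange [([305.0, 146.0], 40), ([338.0, 176.0], 37)]
handle top expected [276. 165.]
```

The blue tab is where expected (top view 384,182 against 385,181), and the holder is hanging (handle 276,167 against 276,165). I'll turn the tool 90° so the narrow side faces the tab, and go behind it.

move_arm --motion '[0, 0, 0.158, 0, 0, 0, 0, 0, 0, 0.158, 0, 0, 0, 0, 0, 0, 0.158, 0, 0, 0, 0, 0, 0, 0.158, 0, 0, 0, 0, 0, 0, 0.158, 0, 0, 0, 0, 0, 0, 0.158, 0, 0, 0, 0, 0, 0, 0.158, 0, 0, 0, 0, 0, 0, 0.158, 0, 0, 0, 0, 0, 0, 0.158, 0, 0, 0, 0, 0, 0, 0.158, 0, 0, 0, 0, 0, 0, 0.158, 0, 0, 0, 0, 0, 0, 0.158, 0, 0, 0, 0]'

```text
time: 23.22
tool_pos: [0.4925, -0.1555, 0.3935]
ee_rot: [-3.138, -0.003, 1.829]
wrist_force: [-0.1, -0.1, -0.6]
width: 0.0003
finger_force: 0.0
```

move_arm --motion '[0, 0, 0.104, 0, 0, 0, 0, 0, 0, 0, -0.34, -0.026, 0, 0, 0, 0, 0, -0.34, -0.026, 0, 0, 0, 0, 0, -0.34, -0.026, 0, 0, 0, 0, 0, -0.34, -0.026, 0, 0, 0, 0, 0, -0.34, -0.026, 0, 0, 0, 0, 0, 0, 0, 0, 0, 0, 0, 0, 0, 0, 0, 0]'

```text
time: 23.88
tool_pos: [0.5107, -0.3267, 0.3918]
ee_rot: [-3.136, -0.006, 1.751]
wrist_force: [0.7, -0.5, -0.1]
width: 0.0003
finger_force: 0.0
```

```bash
python3 pos.py
```

```text
24.1333 [ 0.5109932  -0.32473055  0.39483969] box -0.019877840340393714 -0.14905858895449683 F [ 0.36 -0.1   0.07] [3.14098556e+00 5.32376982e-04 1.75534305e+00] 0.0006393542852112214
```

move_arm --motion '[0, 0, 0, 0, 0, 0.35, 0, 0, 0, 0, 0, 0, 0.35, 0, 0, 0, 0, 0, 0, 0.3, 0, 0, 0, 0, 0, 0, 0.15, 0, 0, 0, 0, 0, 0, 0, 0, 0, 0, 0, 0, 0, 0, 0]'

```text
time: 24.68
tool_pos: [0.511, -0.3243, 0.2811]
ee_rot: [-3.141, -0.001, 1.755]
wrist_force: [0.0, 0.2, -0.4]
width: 0.0004
finger_force: 0.0
```

```bash
python3 pos.py; python3 - <<'E'
import numpy as np
# finger: half width 8 in box y, tip centre (y,z); contact where left-bottom corner / left side meets tab's outer face (h=25), keep tip above wall by margin
for th in np.arange(1.75,.5,-.1):
    c,s=np.cos(th),np.sin(th)
    P=lambda r,h:np.array([-75+r*c-h*s,125+r*s+h*c])
    q=P(172,25); print(round(th,2),"contact",q.round(0),"tcp y",(q[0]-8).round(0),"wall z under finger",[P(150,h).round(0).tolist() for h in(25,45,62)])
E
```

```text
24.9333 [ 0.51169548 -0.32518712  0.28329651] box -0.019270597086672402 -0.14963521659844967 F [ 0.13  0.25 -0.03] [3.13874764 0.00323985 1.75386198] 0.000641643452438815
1.75 contact [-130.  290.] tcp y -138.0 wall z under finger [[-126.0, 268.0], [-146.0, 265.0], [-163.0, 262.0]]
1.65 contact [-114.  294.] tcp y -122.0 wall z under finger [[-112.0, 273.0], [-132.0, 271.0], [-149.0, 270.0]]
1.55 contact [-96. 297.] tcp y -104.0 wall z under finger [[-97.0, 275.0], [-117.0, 276.0], [-134.0, 276.0]]
1.45 contact [-79. 299.] tcp y -87.0 wall z under finger [[-82.0, 277.0], [-102.0, 279.0], [-118.0, 281.0]]
1.35 contact [-62. 298.] tcp y -70.0 wall z under finger [[-67.0, 277.0], [-86.0, 281.0], [-103.0, 285.0]]
1.25 contact [-44. 296.] tcp y -52.0 wall z under finger [[-51.0, 275.0], [-70.0, 282.0], [-87.0, 287.0]]
1.15 contact [-28. 292.] tcp y -36.0 wall z under finger [[-37.0, 272.0], [-55.0, 280.0], [-70.0, 287.0]]
1.05 contact [-11. 287.] tcp y -19.0 wall z under finger [[-22.0, 268.0], [-39.0, 278.0], [-54.0, 286.0]]
0.95 contact [  5. 279.] tcp y -3.0 wall z under finger [[-8.0, 262.0], [-24.0, 273.0], [-38.0, 283.0]]
0.85 contact [ 20. 271.] tcp y 12.0 wall z under finger [[5.0, 254.0], [-10.0, 267.0], [-23.0, 279.0]]
0.75 contact [ 34. 261.] tcp y 26.0 wall z under finger [[18.0, 246.0], [4.0, 260.0], [-8.0, 273.0]]
0.65 contact [ 47. 249.] tcp y 39.0 wall z under finger [[29.0, 236.0], [17.0, 252.0], [7.0, 265.0]]
0.55 contact [ 59. 236.] tcp y 51.0 wall z under finger [[40.0, 225.0], [29.0, 242.0], [20.0, 256.0]]
```

move_arm --motion '[0, 0, 0, 0.1, 0, -0.006, 0, 0, 0, 0, 0.12, 0, -0.006, 0, 0, 0, 0, 0.14, 0, -0.006, 0, 0, 0, 0, 0.14, 0, -0.006, 0, 0, 0, 0, 0.14, 0, -0.006, 0, 0, 0, 0, 0.14, 0, 0, 0]'

```text
time: 25.48
tool_pos: [0.4968, -0.2467, 0.2847]
ee_rot: [3.141, 0.001, 1.754]
wrist_force: [0.9, -1.1, -0.8]
width: 0.0006
finger_force: 0.6
```

move_arm --motion '[0, 0, 0, 0.12, 0, 0, 0, 0, 0, 0, 0.12, 0, 0.01, 0, 0, 0, 0, 0.12, 0, 0.01, 0, 0, 0, 0, 0.12, 0, 0.03, 0, 0, 0, 0, 0.12, 0, 0.05, 0]'

```text
time: 25.9
tool_pos: [0.4859, -0.1884, 0.2742]
ee_rot: [3.141, 0.0, 1.754]
wrist_force: [1.6, -1.7, 0.3]
width: 0.0004
finger_force: 0.4
```

```bash
cat > tab.py <<'E'
from h import *
from bench import robot
for n in("top","scene"):
    h=cv2.cvtColor(robot.snapshot(n)[:,:,::-1],cv2.COLOR_BGR2HSV).astype(int);c=robot.get_calibration(n)
    print(n,[(ce.round(0).tolist(),int(s[4])) for ce,s in blobs((h[...,0]>100)&(h[...,0]<125)&(h[...,1]>130)&(h[...,2]>60),12)])
    M=np.array([.5034,-.1745,0]);ex=np.array([.983,.182,0]);ey=np.array([-.182,.983,0])
    print([(t,proj(c,M-.019*ex+(-.075+.164*np.cos(t)-.022*np.sin(t))*ey+np.array([0,0,.125+.164*np.sin(t)+.022*np.cos(t)])).round(0).tolist()) for t in(0,.05,.4,.8,1,1.2,1.75)])
o=robot.get_obs();d=o["tool_pos"][:2]-[.5034,-.1745];print(o["time"],"box",d@[.983,.182],d@[-.182,.983],o["tool_pos"][2],o["wrist_force"])
E
python3 tab.py
```

```text
top [([435.0, 24.0], 252), ([330.0, 93.0], 16), ([399.0, 106.0], 71), ([223.0, 279.0], 12)]
[(0, [315.0, 219.0]), (0.05, [315.0, 218.0]), (0.4, [323.0, 210.0]), (0.8, [338.0, 199.0]), (1, [347.0, 194.0]), (1.2, [358.0, 190.0]), (1.75, [385.0, 181.0])]
scene [([338.0, 90.0], 49), ([347.0, 147.0], 91), ([331.0, 153.0], 16), ([268.0, 282.0], 16)]
[(0, [327.0, 186.0]), (0.05, [327.0, 184.0]), (0.4, [332.0, 170.0]), (0.8, [342.0, 152.0]), (1, [348.0, 143.0]), (1.2, [355.0, 136.0]), (1.75, [372.0, 124.0])]
26.0 box -0.01998406491654253 -0.00932973556957784 0.27337734464122765 [-0.52307136  0.40845002 -0.0164053 ]
```

The tab is at scene (347,147), so the hood is at about 0.93 rad and swinging shut. I'll keep going.

move_arm --motion '[0, 0, 0, 0.13, 0, 0.05, 0, 0, 0, 0, 0.13, 0, 0.07, 0, 0, 0, 0, 0.13, 0, 0.08, 0, 0, 0, 0, 0.12, 0, 0.08, 0, 0, 0, 0, 0, 0, 0, 0]'

```text
time: 26.42
tool_pos: [0.4759, -0.1377, 0.2446]
ee_rot: [-3.139, -0.003, 1.755]
wrist_force: [0.3, 0.3, -0.8]
width: 0.0001
finger_force: 0.0
```

move_arm --motion '[0, 0, 0, 0, 0, -0.2, 0, 0, 0, 0, 0, 0, -0.3, 0, 0, 0, 0, 0, 0, -0.3, 0, 0, 0, 0, 0, 0, -0.2, 0, 0, 0, 0, 0, 0, 0, 0, 0, 0, 0, 0, 0, 0, 0, 0, 0, 0, 0, 0, 0, 0, 0, 0, 0, 0, 0, 0, 0, 0, 0, 0, 0, 0, 0, 0, 0, 0, 0, 0, 0, 0, 0, 0, 0, 0, 0, 0, 0, 0]'

```text
time: 27.33
tool_pos: [0.4766, -0.1394, 0.3453]
ee_rot: [-3.14, -0.001, 1.754]
wrist_force: [0.3, 0.0, -0.8]
width: 0.0008
finger_force: 0.0
```

```bash
python3 tab.py
```

```text
top [([435.0, 24.0], 252), ([330.0, 93.0], 15), ([399.0, 106.0], 71), ([310.0, 212.0], 18), ([223.0, 279.0], 13)]
[(0, [315.0, 219.0]), (0.05, [315.0, 218.0]), (0.4, [323.0, 210.0]), (0.8, [338.0, 199.0]), (1, [347.0, 194.0]), (1.2, [358.0, 190.0]), (1.75, [385.0, 181.0])]
scene [([326.0, 186.0], 147), ([268.0, 282.0], 16)]
[(0, [327.0, 186.0]), (0.05, [327.0, 184.0]), (0.4, [332.0, 170.0]), (0.8, [342.0, 152.0]), (1, [348.0, 143.0]), (1.2, [355.0, 136.0]), (1.75, [372.0, 124.0])]
27.4333 box -0.019823352770055865 0.039391754092574005 0.34579140693489996 [-0.22584279 -0.04425056 -0.39620091]
```

The hood is shut (tab at scene 326,186 against 327,186 for angle 0). I'll let it settle and do a final check of the holder through the hood.

move_arm --motion '[0, 0, 0, 0, 0, -0.2, 0, 0, 0, 0, 0, 0, -0.2, 0, 0, 0, 0, 0, 0, 0, 0, 0, 0, 0, 0, 0, 0, 0, 0, 0, 0, 0, 0, 0, 0, 0, 0, 0, 0, 0, 0, 0, 0, 0, 0, 0, 0, 0, 0, 0, 0, 0, 0, 0, 0, 0, 0, 0, 0, 0, 0, 0, 0, 0, 0, 0, 0, 0, 0, 0]'

```text
time: 28.27
tool_pos: [0.4768, -0.1394, 0.3858]
ee_rot: [-3.141, -0.0, 1.754]
wrist_force: [-0.0, -0.3, -0.4]
width: 0.0003
finger_force: 0.0
```

```bash
python3 tab.py; python3 snap.py j1; python3 - <<'E'
from h import *
from bench import robot
im=robot.snapshot("scene")[:,:,::-1];c=robot.get_calibration("scene");cw=np.load("j1.npy",allow_pickle=True).item()
ex=np.array([.983,.182,0]);B=np.array([.5034,-.1745,.12])+.0201*np.array([-.182,.983,0]);a=np.radians(-14)
X=B+ex*(-.008*np.cos(a)+.028*np.sin(a))+np.array([0,0,.028*np.cos(a)+.008*np.sin(a)])
for n,i,cc in(("scene",im,c),("wrist",cv2.imread("pics/j1.png"),cw)):
    h=cv2.cvtColor(np.ascontiguousarray(i),cv2.COLOR_BGR2HSV).astype(int)
    print(n,[(ce.round(0).tolist(),int(s[4])) for ce,s in blobs((h[...,0]<16)&(h[...,1]>150)&(h[...,2]>100),12)],proj(cc,X).round(0))
E
```

```text
top [([435.0, 24.0], 253), ([330.0, 93.0], 18), ([399.0, 106.0], 69), ([223.0, 279.0], 13)]
[(0, [315.0, 219.0]), (0.05, [315.0, 218.0]), (0.4, [323.0, 210.0]), (0.8, [338.0, 199.0]), (1, [347.0, 194.0]), (1.2, [358.0, 190.0]), (1.75, [385.0, 181.0])]
scene [([326.0, 186.0], 148), ([268.0, 281.0], 15)]
[(0, [327.0, 186.0]), (0.05, [327.0, 184.0]), (0.4, [332.0, 170.0]), (0.8, [342.0, 152.0]), (1, [348.0, 143.0]), (1.2, [355.0, 136.0]), (1.75, [372.0, 124.0])]
28.3667 box -0.01974938631069182 0.039331921410947296 0.386072153195545 [0.05891032 0.58565124 0.01781875]
28.3667 [ 0.4768 -0.1394  0.3861] [-3.141  0.     1.754]
scene [([305.0, 146.0], 51)] [339. 175.]
wrist [([439.0, 235.0], 342), ([229.0, 301.0], 122)] [278. 195.]
```

```bash
python3 - <<'E'
from h import *
L=lambda n:np.load(n+".npy",allow_pickle=True).item()
c=L("j1");h=cv2.cvtColor(cv2.imread("pics/j1.png"),cv2.COLOR_BGR2HSV).astype(int)
X=plane(L("a1"),(505,28),.13);print("decoy",X,proj(c,X))
print([(ce.round(0).tolist(),s.tolist()) for ce,s in blobs((h[...,0]<16)&(h[...,1]>90)&(h[...,2]>80),40)])
print(h[175:216:8,262:296:6].tolist())
E
```

```text
decoy [ 0.69347679 -0.17562023  0.13      ] [439.28629138 235.9291666 ]
[([202.0, 3.0], [197, 0, 12, 9, 47]), ([211.0, 13.0], [194, 0, 29, 29, 193]), ([249.0, 9.0], [232, 0, 33, 22, 204]), ([401.0, 20.0], [389, 0, 27, 37, 194]), ([443.0, 9.0], [424, 0, 36, 20, 187]), ([393.0, 8.0], [387, 2, 14, 13, 45]), ([205.0, 146.0], [145, 9, 199, 337, 8314]), ([417.0, 19.0], [413, 10, 9, 17, 43]), ([383.0, 26.0], [376, 20, 15, 14, 45]), ([428.0, 31.0], [413, 20, 31, 22, 104]), ([455.0, 24.0], [447, 20, 16, 11, 40]), ([246.0, 40.0], [227, 26, 34, 30, 233]), ([213.0, 36.0], [207, 28, 13, 14, 42]), ([425.0, 35.0], [417, 28, 15, 13, 53]), ([268.0, 43.0], [259, 32, 17, 20, 78]), ([382.0, 49.0], [369, 32, 25, 33, 271]), ([442.0, 51.0], [437, 43, 14, 19, 64]), ([274.0, 59.0], [268, 51, 14, 14, 43]), ([431.0, 62.0], [424, 53, 14, 20, 52]), ([410.0, 71.0], [403, 61, 15, 19, 61]), ([368.0, 72.0], [351, 64, 36, 15, 144]), ([303.0, 83.0], [294, 73, 19, 23, 97]), ([520.0, 81.0], [510, 73, 23, 14, 74]), ([371.0, 84.0], [364, 78, 14, 14, 55]), ([397.0, 89.0], [378, 80, 37, 18, 136]), ([365.0, 103.0], [355, 91,
[... 728 characters left out ...]
47]), ([221.0, 301.0], [196, 285, 47, 40, 677]), ([200.0, 317.0], [193, 309, 16, 15, 79]), ([147.0, 406.0], [139, 402, 14, 12, 63])]
[[[173, 13, 157], [167, 12, 154], [0, 13, 163], [168, 8, 159], [176, 12, 153], [165, 11, 140]], [[154, 13, 153], [171, 12, 155], [168, 8, 156], [165, 10, 155], [170, 10, 156], [160, 11, 144]], [[170, 10, 158], [2, 22, 151], [6, 42, 153], [6, 40, 152], [9, 46, 154], [5, 41, 163]], [[0, 11, 158], [9, 68, 173], [10, 64, 172], [10, 65, 172], [10, 72, 174], [173, 14, 145]], [[165, 13, 158], [175, 10, 157], [163, 15, 158], [165, 16, 158], [168, 16, 157], [167, 16, 146]], [[170, 15, 158], [173, 13, 157], [167, 14, 159], [176, 13, 156], [170, 15, 156], [173, 14, 148]]]
```

Through the hood, a washed-out orange patch sits at about (278,197), against (278,195) expected, so the holder is still hanging in place. I'm handing in the job.

```bash
python3 -c "
from bench import robot
print(robot.close_job())"
```

```text
the job is handed in; nothing more can be done
None
```

The job is handed in, with no verdict shown: by my measurements the lens is clipped in the holder (judged from press force and lifted weight), the holder hangs on the bar at about 14° tilt, and the hood is shut.

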